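# Close up the heater blocks and set the blue block's knob

### The job

Slide the three blocks in the dry-block heater's well together, tight against the black end stop at the robot's left, so that no gap is left between them and each stands square behind its own knob. Then turn the knob in front of the place where the blue block now stands clockwise, up the scale, until its white pointer is on the orange mark, pointing straight at the block. Do not brush any of the other knobs, and leave everything else on the bench where it stands.

Things in the scene. Friction and masses are not known exactly. Their poses are not given: they have to be found in the camera images.
- heater: Dry-block heater: white case, blue base, fixed, 250 (x) x 350 (y) mm. Origin: centre of its underside, on the bench; x away from the robot, y to the robot's left, z up. Sloping dark panel on the near side with 5 knobs in a row. Behind it an open well along y, holding 3 loose blocks: inside x -21.5 to 71.5, y -158 to 158, level floor at z 34, rim at z 70 mm (outside the stop).
- end_stop (a point): Foot of the black rubber end stop that closes the well at its left end (heater x 25, y 158, z 34 mm): middle of its face, on the well's floor. Axes as the heater's; the face looks along -y and stands up to z 83 mm. Three blocks pushed together against it fill 186 mm of the well: the first then stands centred straight behind knob 1, the second behind knob 2, the third behind knob 3.
- block_blue: Blue heater block, white-capped tubes: 90 (x, across the well) x 62 (y, along it) x 55 mm tall, tube caps 12 mm more, 0.36 to 0.54 kg. Origin: centre of its underside; axes as the heater's. Loose, flat on the well floor, 1.5 mm play at either side wall, 19 mm proud of the rim. At first the three stand apart, in any order, with 45 mm or more of free well beyond the outermost. Slides at 1.5 to 4 N.
- block_silver1: Silver heater block, yellow-capped tubes: 90 (x, across the well) x 62 (y, along it) x 55 mm tall, tube caps 12 mm more, 0.36 to 0.54 kg. Origin: centre of its underside; axes as the heater's. Loose, flat on the well floor, 1.5 mm play at either side wall, 19 mm proud of the rim. At first the three stand apart, in any order, with 45 mm or more of free well beyond the outermost. Slides at 1.5 to 4 N.
- block_silver2: Silver heater block, green-capped tubes: 90 (x, across the well) x 62 (y, along it) x 55 mm tall, tube caps 12 mm more, 0.36 to 0.54 kg. Origin: centre of its underside; axes as the heater's. Loose, flat on the well floor, 1.5 mm play at either side wall, 19 mm proud of the rim. At first the three stand apart, in any order, with 45 mm or more of free well beyond the outermost. Slides at 1.5 to 4 N.
- station1: Fixed seat of knob 1, counted from the stop (left) end; heater x -80, y 127, z 58 mm. Origin: on the panel's surface, on the knob's axis. z: the knob's axis, out of the panel, leaning 15 degrees to the robot; x: up the panel, to the one broad orange mark on its ring of white ticks, 25 to 35 mm from the axis. Neighbouring knobs are 62 mm apart.
- knob1 (a joint): Turn of knob 1, rad, clockwise from above: 0 at the left end of its scale, 2.356 at the orange mark, 4.71 at the right end. The pointer's angle in station 1's frame, from x towards y, is 2.356 - value. Starts at 0 to 1.3; stays put (0.05 N m friction). Skirt 42 mm across, 2 to 8 mm above the panel; on it a grip bar 40 x 13 mm, up to 42 mm, a white pointer line on half its top.
- station2: Fixed seat of knob 2, counted from the stop (left) end; heater x -80, y 65, z 58 mm. Origin: on the panel's surface, on the knob's axis. z: the knob's axis, out of the panel, leaning 15 degrees to the robot; x: up the panel, to the one broad orange mark on its ring of white ticks, 25 to 35 mm from the axis. Neighbouring knobs are 62 mm apart.
- knob2 (a joint): Turn of knob 2, rad, clockwise from above: 0 at the left end of its scale, 2.356 at the orange mark, 4.71 at the right end. The pointer's angle in station 2's frame, from x towards y, is 2.356 - value. Starts at 0 to 1.3; stays put (0.05 N m friction). Skirt 42 mm across, 2 to 8 mm above the panel; on it a grip bar 40 x 13 mm, up to 42 mm, a white pointer line on half its top.
- station3: Fixed seat of knob 3, counted from the stop (left) end; heater x -80, y 3, z 58 mm. Origin: on the panel's surface, on the knob's axis. z: the knob's axis, out of the panel, leaning 15 degrees to the robot; x: up the panel, to the one broad orange mark on its ring of white ticks, 25 to 35 mm from the axis. Neighbouring knobs are 62 mm apart.
- knob3 (a joint): Turn of knob 3, rad, clockwise from above: 0 at the left end of its scale, 2.356 at the orange mark, 4.71 at the right end. The pointer's angle in station 3's frame, from x towards y, is 2.356 - value. Starts at 0 to 1.3; stays put (0.05 N m friction). Skirt 42 mm across, 2 to 8 mm above the panel; on it a grip bar 40 x 13 mm, up to 42 mm, a white pointer line on half its top.
- station4: Fixed seat of knob 4, counted from the stop (left) end; heater x -80, y -59, z 58 mm. Origin: on the panel's surface, on the knob's axis. z: the knob's axis, out of the panel, leaning 15 degrees to the robot; x: up the panel, to the one broad orange mark on its ring of white ticks, 25 to 35 mm from the axis. Neighbouring knobs are 62 mm apart.
- knob4 (a joint): Turn of knob 4, rad, clockwise from above: 0 at the left end of its scale, 2.356 at the orange mark, 4.71 at the right end. The pointer's angle in station 4's frame, from x towards y, is 2.356 - value. Starts at 0 to 1.3; stays put (0.05 N m friction). Skirt 42 mm across, 2 to 8 mm above the panel; on it a grip bar 40 x 13 mm, up to 42 mm, a white pointer line on half its top.
- station5: Fixed seat of knob 5, counted from the stop (left) end; heater x -80, y -121, z 58 mm. Origin: on the panel's surface, on the knob's axis. z: the knob's axis, out of the panel, leaning 15 degrees to the robot; x: up the panel, to the one broad orange mark on its ring of white ticks, 25 to 35 mm from the axis. Neighbouring knobs are 62 mm apart.
- knob5 (a joint): Turn of knob 5, rad, clockwise from above: 0 at the left end of its scale, 2.356 at the orange mark, 4.71 at the right end. The pointer's angle in station 5's frame, from x towards y, is 2.356 - value. Starts at 0 to 1.3; stays put (0.05 N m friction). Skirt 42 mm across, 2 to 8 mm above the panel; on it a grip bar 40 x 13 mm, up to 42 mm, a white pointer line on half its top.
- rack_pink: Pink open tube rack, 150 x 85 x 50 mm, empty; a loose bystander. Origin: centre of its underside.
- rack_white: White tube rack, 160 x 70 x 55 mm, with blue-capped tubes 10 mm proud of it, at the left; beyond it, fixed, stand a pipette stand (335 mm tall, beyond y = 0.5) and, beside the robot, a thermocycler (190 mm tall, x under 0.35, y over 0.45); a loose bystander. Origin: centre of its underside.
- tip_box: Blue pipette-tip box with a clear lid, 122 x 84 x 68 mm; a loose bystander. Origin: centre of its underside.
- microplate: Flat white 96-well plate, 127 x 85 x 15 mm, at the right; beyond it, fixed, stand a red waste pot (210 mm tall, y below -0.52), and along the back of the bench a tube rotator, a vortex mixer and a mini centrifuge (up to 165 mm tall, beyond x = 0.77); a loose bystander. Origin: centre of its underside.
- bottle_amber: Amber reagent bottle with a blue cap, 72 mm across, 165 mm tall, close beside the heater's right end (the end away from the stop); a loose bystander. Origin: centre of its underside.
- jar_white: White jar with a red cap, 68 mm across, 115 mm tall, beside the heater's left end (the stop end); a loose bystander. Origin: centre of its underside.
Not all that is in view belongs to the job. Of the things that look like the block_blue, the middle-sized one is meant.

How it is judged:
By the outcome, as a careful person would: the job done as asked, in the order asked, and still so for the second after the job is handed in, with the robot touching nothing.
It also fails if it takes over 61 s, if anything falls off the work surface, if the arm or the gripper's body presses on something with over 40 N, if the wrist force passes 120 N, or if a joint passes its speed limit or range.

### The arm

A 6-joint arm with a two-finger parallel gripper is mounted at the origin on the work surface. World frame = base frame: x ahead of the robot, y to its left, z up, the work surface at z = 0. Lengths are in m, angles in rad, forces in N, time in s.
With the tool pointing down it reaches from about 0.375 to 0.9 m from the base axis. Payload 3.1 kg.
Tool frame: the origin (TCP) lies at the very end of the fingers, on their centre line; the grasp point (between the pads) lies 19 mm behind it; z points along the fingers, y is the direction in which the jaws open and shut (so a half turn about z gives the same grasp; the last joint's range is limited). The gripper opens to 85 mm and grips with 20 to 120 N. Pads are 22 mm wide; open, the fingers measure 114 mm over their backs; the gripper's body (76 mm by 85 mm) begins 54 mm behind the grasp point. The pads swing forward as they close: fully open they stand 13 mm farther back than shut.
Start: joints at [-1.452, 0.527, 1.433, -0, 1.181, -0.178], TCP at [0.183, -0.597, 0.231] pointing down, gripper open.
Joint ranges: [-3.08, 3.08], [-0.75, 2.2], [0.22, 2.44], [-1.43, 4.57], [0, 2.65], [-2.85, 2.85]. Speed limits (rad/s): [2.79, 2.79, 3.14, 3.14, 3.14, 3.14].

### API

Orientations are given as a unit quaternion [x, y, z, w].
In Python, from station import manip gives the robot as it stands. The module is installed in compiled form; this text tells all that it offers.
- The arm moves only by the tool send_rows, never from a script. Its argument "commands" is a list of rows, each an object with "delta_pos": the shift along the world's x, y, z in cm, a list of three; "yaw": the turn about the world's z in rad. A call has 1 to 10 rows; each row shifts and turns the pose as measured when the row begins; what a row does not reach is not made up. A row lasts 1/8 s, in which the tool goes at most 62.5 mm and 10.7 degrees, less where a joint would pass 70% of its speed; a pose out of reach is approached as far as the arm can. A call is refused whole if a number of a shift passes 6.25 or a number of a turn 0.188, either way. A call with a gripper value outside its range is refused whole. "grip" is the closure, from -1 (fully open) to 1 (shut), set as the call begins (left out, the last holds). The fingers move at their own pace and stop on an object; "force" is the grip in N (left out, the last holds). Time passes only in rows, so rows that do not move let the fingers close. It gives the time, the measured TCP pose, the force and the opening at its end, in the units of the state.
- manip.sense(): the state, without advancing time (a new reading comes with each control period).
- manip.snapshot(name): name is "scene" or "top"; returns the picture (480x640x3 uint8, blue, green, red); there is no depth.
- manip.get_calibration(name): a dict with "fx", "fy", "cx", "cy" (pixels), "dist_coeffs" ([k1, k2, p1, p2, k3] as OpenCV has them; the pictures are not rectified), "world_to_cam" (4x4, takes a point from world to camera coordinates). Camera axes: x right, y down, z forward; pixel columns grow to the right and rows downward; lengths in m; the calibration is good to about 2 mm. A picture is of the moment at which its call begins. get_calibration takes no time and is no camera call.
- manip.sign_off(): hands the job in, once; it reports no verdict.
The state is a dict: "t": time; "q": joint angles; "qd": joint speeds; "tau": joint torques, N m; "tcp_pos": TCP position; "tool_rot": TCP orientation; "force": force on the tool from outside, world axes, zero at the start; "ft_torque": the same for the moment, N m; "finger_gap": opening from 0.0 (shut) to 1.0 (fully open).
Only numpy, scipy, OpenCV 4.12 (cv2) and the standard library are available. Lean on these libraries where they do the work, as an engineer would, in place of code of your own. Each camera call takes 0.05 s, during which the arm holds its last target. There are 200 camera calls.

## Working session

There is one attempt and no reset: what is moved stays moved. The work goes in short steps, Python scripts to look and compute and a tool call to move; the robot and the scene stay as the last step left them, time stands still between calls to the robot, and variables do not carry over. Pictures are saved under pics/ and viewed, about 8 in all and at most 12, crops included, and the job is handed in when it is done.

Besides the shell and the picture viewer there is one more tool, called after ">>>" as name(argument=value, ...) on one line, values as JSON. send_rows: Moves the arm, as the interface text tells. Its arguments: {"type":"object","properties":{"commands":{"type":"array","items":{"type":"object","properties":{"delta_pos":{"type":"array","items":{"type":"number"}},"yaw":{"type":"number"}}}},"grip":{"type":"number"},"force":{"type":"number"}},"required":["commands"]}

```bash
mkdir -p pics
python3 - <<'E'
from station import manip
import cv2, numpy as np
for n in ("scene","top"):
    im=manip.snapshot(n); cv2.imwrite(f"pics/{n}0.png",im)
    c=manip.get_calibration(n); print(n,c["fx"],c["fy"],c["cx"],c["cy"],c["dist_coeffs"]); print(np.round(c["world_to_cam"],4))
s=manip.sense(); print(s)
E
```

```text
scene 522.2158113854836 522.2158113854836 322.2261044304989 237.32809299102271 [-0.02459359  0.          0.          0.          0.        ]
[[ 0.1109  0.9938  0.0038 -0.0251]
 [ 0.6566 -0.0704 -0.751  -0.2791]
 [-0.7461  0.0857 -0.6603  1.6858]
 [ 0.      0.      0.      1.    ]]
top 483.1795269990431 483.1795269990431 316.44724834472083 241.97668007622062 [-0.07776925  0.          0.          0.          0.        ]
[[-0.0238 -0.9997  0.0053 -0.029 ]
 [-0.9895  0.0228 -0.1424  0.5111]
 [ 0.1423 -0.0087 -0.9898  1.3677]
 [ 0.      0.      0.      1.    ]]
{'t': 0.1, 'q': array([-1.45150703e+00,  5.28395597e-01,  1.43374067e+00, -6.94152447e-06,
        1.18140348e+00, -1.78512880e-01]), 'qd': array([ 0.00032455, -0.0006425 , -0.00281568,  0.00163426, -0.00091765,
       -0.00052036]), 'tau': array([-6.41210354e-04, -4.43305099e+01, -1.78587234e+01, -1.55698694e-04,
        3.85237421e-03, -1.57405088e-05]), 'tcp_pos': array([ 0.18333022, -0.59685174,  0.23042837]), 'tool_rot': array([ 9.88934036e-01,  1.48352706e-01,  2.56161331e-05, -9.73219396e-04]), 'force': array([-0.01216709,  0.38200395, -0.38392605]), 'ft_torque': array([0.0153144 , 0.00446296, 0.02610015]), 'finger_gap': 0.9978369505579225}
```

View pics/top0.png

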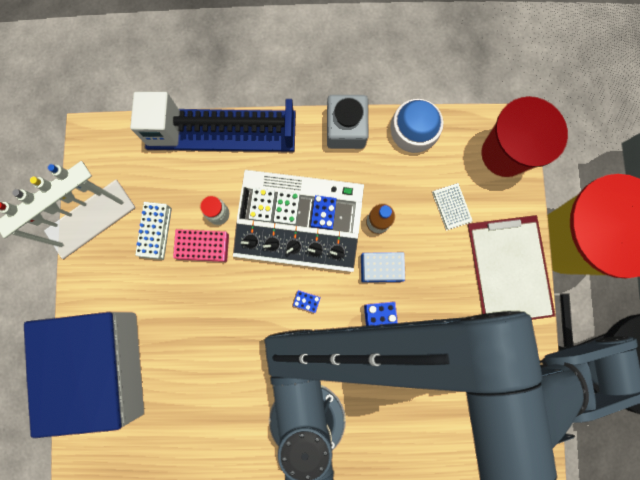

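View pics/scene0.png

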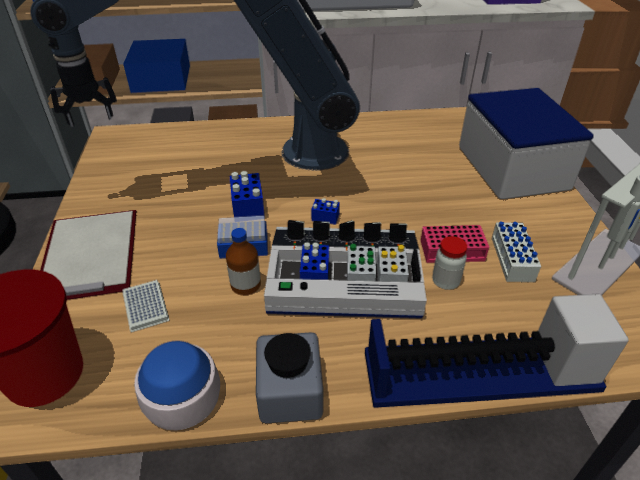

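Top view: the heater is at about (298,220), and the blocks run yellow, green, blue from the stop (left, ~(246,205)). So blue will end up third, behind knob 3. Next I'll zoom in to measure.

Run:
```python
import cv2
a=cv2.imread("pics/top0.png")[160:275,230:400]
cv2.imwrite("pics/topz.png",cv2.resize(a,None,fx=4.7,fy=4.7,interpolation=cv2.INTER_CUBIC))
a=cv2.imread("pics/scene0.png")[210:325,220:440]
cv2.imwrite("pics/scenez.png",cv2.resize(a,None,fx=3.6,fy=3.6,interpolation=cv2.INTER_CUBIC))
```

```text
(no output)
```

View pics/topz.png

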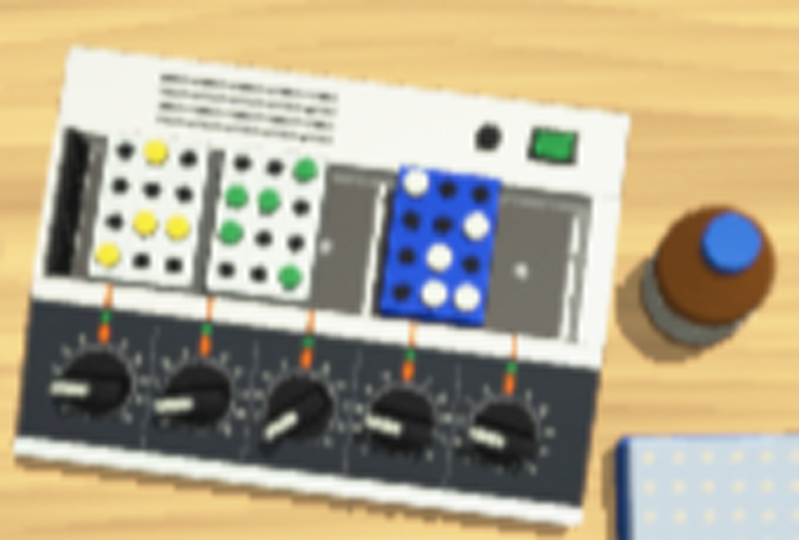

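View pics/scenez.png

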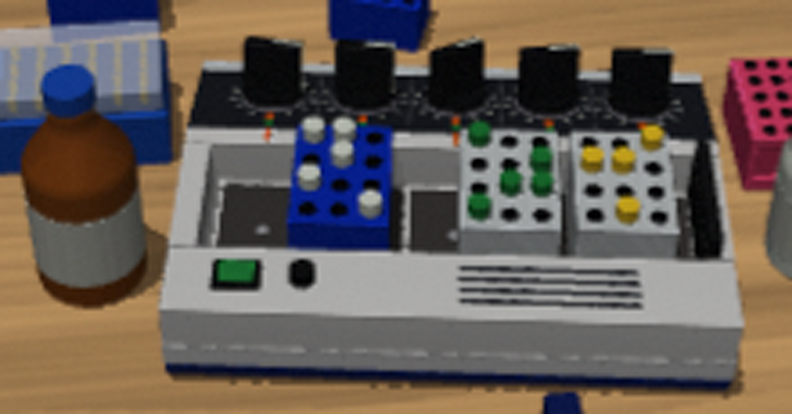

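```bash
cat > h.py <<'E'
import numpy as np, cv2
from station import manip
from scipy.optimize import least_squares
def proj(n,P):
    c=manip.get_calibration(n); T=np.array(c["world_to_cam"])
    K=np.array([[c["fx"],0,c["cx"]],[0,c["fy"],c["cy"]],[0,0,1]])
    return cv2.projectPoints(np.atleast_2d(P).astype(float),cv2.Rodrigues(T[:3,:3])[0],T[:3,3],K,np.array(c["dist_coeffs"]))[0][:,0]
def unproj(n,uv,z):
    c=manip.get_calibration(n); T=np.array(c["world_to_cam"])
    K=np.array([[c["fx"],0,c["cx"]],[0,c["fy"],c["cy"]],[0,0,1]])
    p=cv2.undistortPoints(np.array(uv,float).reshape(-1,1,2),K,np.array(c["dist_coeffs"]))[:,0]
    d=np.c_[p,np.ones(len(p))]@T[:3,:3]; o=-T[:3,:3].T@T[:3,3]
    return o+d*((z-o[2])/d[:,2])[:,None]
def h2w(h,P):
    P=np.atleast_2d(P).astype(float); c,s=np.cos(h[2]),np.sin(h[2])
    return np.c_[h[0]+c*P[:,0]-s*P[:,1],h[1]+s*P[:,0]+c*P[:,1],P[:,2]]
def w2h(h,P):
    P=np.atleast_2d(P).astype(float); c,s=np.cos(h[2]),np.sin(h[2]); d=P[:,:2]-h[:2]
    return np.c_[c*d[:,0]+s*d[:,1],-s*d[:,0]+c*d[:,1],P[:,2]]
Z=lambda uv:np.array(uv)/4.7+[230,160]
S=lambda uv:np.array(uv)/3.6+[220,210]
E
cat > fit.py <<'E'
from h import *
C,s15=np.cos(np.radians(15)),np.sin(np.radians(15))
mk=[[-.08+.03*C,.127-.062*i,.058+.03*s15] for i in range(5)]
PT=np.array(mk+[[.0715,-.158,.07],[-.0215,-.158,.07]])
UT=Z([(103,334),(205,345),(307,356),(408,371),(509,384),(591,198),(577,340)])
PS=np.array([[.125,-.175,0],[.125,.175,0]]); US=S([(167,379),(731,388)])
f=lambda h:np.r_[(proj("top",h2w(h,PT))-UT).ravel(),(proj("scene",h2w(h,PS))-US).ravel()*.5]
r=least_squares(f,[.5,.05,-.1],loss="soft_l1"); h=r.x
print("heater",h.round(4)); print(f(h).reshape(-1,2).round(1).tolist()); np.save("h.npy",h)
for n,uv in dict(yellow=[(113,135),(204,147),(193,285),(92,274)],green=[(222,150),(328,160),(312,300),(207,288)],blue=[(402,165),(500,180),(487,327),(380,310)]).items():
    q=w2h(h,unproj("top",Z(uv),.089)); print(n,q.round(3)[:,:2].tolist(),q.mean(0).round(4))
# knob pointers (tip, top at 42 mm along axis)
for i,(a,b) in enumerate([((52,388),(88,388)),((157,407),(192,402)),((266,437),(297,415)),((368,424),(400,430)),((472,434),(503,440))]):
    q=[]
    for p in (a,b):
        w=w2h(h,unproj("top",Z([p]),.05)); w2=w2h(h,unproj("top",Z([p]),.12))
        w,d=w[0],(w2-w)[0]; zs=np.array([-s15,0,C]); o=np.array([-.08,.127-.062*i,.058])
        t=((o-w)@zs+.042)/(d@zs); v=w+t*d-o; q.append((v@[C,0,s15],v[1]))
    q=np.array(q); d=q[0]-q[1]; print("knob",i+1,q.round(4).tolist(),"val",round(2.356-np.arctan2(d[1],d[0]),2),round(2.356-np.arctan2(q[0,1],q[0,0]),2))
print("bottle",w2h(h,unproj("top",Z([(733,242)]),.165)),"bottle edge",w2h(h,unproj("top",Z([(655,260)]),.09)))
print("yaw tool",np.arctan2(*(lambda R:(R[1,1],R[0,1]))(__import__('scipy.spatial.transform',fromlist=['Rotation']).Rotation.from_quat(manip.sense()['tool_rot']).as_matrix())))
for p in [[.025,-.14,.15],[.025,-.12,.2],[-.08-.05*s15,.003,.058+.05*C]]: print(p,h2w(h,p).round(4))
E
python3 fit.py
```

```text
heater [ 0.5737  0.0098 -0.1409]
[[0.0, 0.3], [-0.2, 0.4], [-0.3, 0.6], [-0.2, -0.0], [-0.1, -0.3], [0.0, -1.3], [-0.4, 0.2], [-1.2, 0.2], [-1.1, 0.9]]
yellow [[0.068, 0.134], [0.067, 0.079], [-0.018, 0.074], [-0.018, 0.135]] [0.0247 0.1057 0.089 ]
green [[0.066, 0.068], [0.068, 0.003], [-0.019, 0.002], [-0.019, 0.066]] [0.0242 0.0347 0.089 ]
blue [[0.07, -0.042], [0.068, -0.101], [-0.023, -0.104], [-0.02, -0.039]] [ 0.0238 -0.0714  0.089 ]
knob 1 [[0.0, 0.021], [0.0026, -0.0003]] val 0.67 0.79
knob 2 [[-0.0039, 0.0198], [0.0015, -0.0005]] val 0.53 0.59
knob 3 [[-0.014, 0.0158], [0.0011, -0.001]] val 0.05 0.06
knob 4 [[0.0007, 0.0188], [-0.0006, -0.0004]] val 0.85 0.82
knob 5 [[0.002, 0.0192], [0.0006, 0.0007]] val 0.86 0.89
bottle [[ 0.02936325 -0.23538173  0.165     ]] bottle edge [[ 0.02969842 -0.1992714   0.09      ]]
yaw tool -1.2729911843909856
[0.025, -0.14, 0.15] [[ 0.5788 -0.1323  0.15  ]]
[0.025, -0.12, 0.2] [[ 0.5816 -0.1125  0.2   ]]
[np.float64(-0.09294095225512604), 0.003, np.float64(0.10629629131445342)] [[0.4821 0.0259 0.1063]]
```

>>> send_rows(commands=[{"delta_pos": [3.9, 4.7, 0], "yaw": 0.113}, {"delta_pos": [3.9, 4.7, 0], "yaw": 0.113}, {"delta_pos": [3.9, 4.7, 0], "yaw": 0.113}, {"delta_pos": [3.9, 4.7, 0], "yaw": 0.113}, {"delta_pos": [3.9, 4.7, 0], "yaw": 0.113}, {"delta_pos": [3.9, 4.7, 0], "yaw": 0.113}, {"delta_pos": [3.9, 4.7, 0], "yaw": 0.113}, {"delta_pos": [3.9, 4.7, 0], "yaw": 0.113}, {"delta_pos": [3.9, 4.7, 0], "yaw": 0.113}, {"delta_pos": [3.9, 4.7, 0], "yaw": 0.113}], grip=0, force=20)

```text
t: 1.35
tcp_pos: [0.5771, -0.1172, 0.2268]
tool_rot: [0.747, 0.665, -0.001, -0.002]
force: [0.3, -0.4, -0.5]
finger_gap: 0.501
```

>>> send_rows(commands=[{"delta_pos": [0.3, -0.5, -2], "yaw": -0.025}, {"delta_pos": [0, 0, -5], "yaw": 0}, {"delta_pos": [0, 0, -5], "yaw": 0}, {"delta_pos": [0, 0, -3], "yaw": 0}, {"delta_pos": [0, 0, 0], "yaw": 0}])

```text
t: 1.98
tcp_pos: [0.5833, -0.1159, 0.0723]
tool_rot: [0.752, 0.66, 0.0, -0.001]
force: [-0.2, -0.6, 0.7]
finger_gap: 0.499
```

```bash
cat > st.py <<'E'
from h import *
h=np.load("h.npy"); s=manip.sense(); x,y=s["tool_rot"][:2]
print(round(s["t"],2),"heater",w2h(h,s["tcp_pos"]).round(4),"psi",round(np.arctan2(y*y-x*x,2*x*y),4),"F",s["force"].round(1),"M",s["ft_torque"].round(2),"gap",round(s["finger_gap"],3),"q6",round(s["q"][5],2))
E
python3 st.py
```

```text
1.98 heater [[ 0.0271 -0.1231  0.0723]] psi -0.1303 F [-0.2 -0.6  0.7] M [-0.01 -0.04 -0.  ] gap 0.499 q6 -0.25
```

>>> send_rows(commands=[{"delta_pos": [-0.2, -0.2, -2.0], "yaw": -0.011}, {"delta_pos": [0, 0, 0], "yaw": 0}, {"delta_pos": [0.1, 0.7, 0], "yaw": 0}, {"delta_pos": [0.1, 0.7, 0], "yaw": 0}, {"delta_pos": [0.1, 0.7, 0], "yaw": 0}, {"delta_pos": [0.1, 0.7, 0], "yaw": 0}])

```text
t: 2.72
tcp_pos: [0.5899, -0.0907, 0.0585]
tool_rot: [0.755, 0.656, 0.002, 0.005]
force: [-0.5, -3.7, -0.8]
finger_gap: 0.503
```

```bash
python3 st.py
```

```text
2.73 heater [[ 0.0301 -0.0973  0.0585]] psi -0.1403 F [-0.5 -3.7 -0.8] M [-0.4   0.07  0.02] gap 0.503 q6 -0.2
```

>>> send_rows(commands=[{"delta_pos": [-0.1, 0.7, -0.3], "yaw": 0}, {"delta_pos": [0.0, 0.7, -0.2], "yaw": 0}, {"delta_pos": [0.0, 0.7, 0], "yaw": 0}, {"delta_pos": [0.05, 0.7, 0], "yaw": 0}, {"delta_pos": [0.1, 0.7, 0], "yaw": 0}])

```text
t: 3.35
tcp_pos: [0.5936, -0.058, 0.056]
tool_rot: [0.754, 0.657, 0.002, 0.011]
force: [0.3, -5.0, -2.0]
finger_gap: 0.505
```

```bash
python3 st.py
```

```text
3.35 heater [[ 0.0292 -0.0644  0.056 ]] psi -0.1381 F [ 0.3 -5.  -2. ] M [-0.67 -0.2  -0.11] gap 0.505 q6 -0.13
```

>>> send_rows(commands=[{"delta_pos": [0.1, 1.2, 0], "yaw": 0}, {"delta_pos": [0.1, 1.0, 0], "yaw": 0}])

```text
t: 3.6
tcp_pos: [0.5964, -0.0384, 0.0561]
tool_rot: [0.753, 0.657, 0.001, 0.013]
force: [-1.6, -11.5, 1.5]
finger_gap: 0.5
```

```bash
python3 st.py
```

```text
3.6 heater [[ 0.0292 -0.0445  0.0561]] psi -0.1361 F [ -1.6 -11.5   1.5] M [-1.66  0.28 -0.05] gap 0.5 q6 -0.09
```

>>> send_rows(commands=[{"delta_pos": [0.0, 0.8, 0], "yaw": 0}, {"delta_pos": [0, 0.4, 0], "yaw": 0}])

```text
t: 3.85
tcp_pos: [0.5971, -0.0311, 0.0563]
tool_rot: [0.752, 0.658, -0.002, 0.017]
force: [-2.7, -22.0, -2.8]
finger_gap: 0.497
```

```bash
python3 st.py
```

```text
3.85 heater [[ 0.0289 -0.0373  0.0563]] psi -0.133 F [ -2.7 -22.   -2.8] M [-3.12  0.51 -0.48] gap 0.497 q6 -0.07
```

>>> send_rows(commands=[{"delta_pos": [0.05, 0.7, 0], "yaw": 0}])

```text
t: 3.98
tcp_pos: [0.597, -0.0312, 0.0561]
tool_rot: [0.751, 0.66, -0.006, 0.02]
force: [-6.2, -38.1, 0.6]
finger_gap: 0.495
```

```bash
python3 st.py
python3 - <<'E'
from h import *
a=manip.snapshot("top")[160:275,230:400]
cv2.imwrite("pics/topz2.png",cv2.resize(a,None,fx=4.7,fy=4.7,interpolation=cv2.INTER_CUBIC))
b=manip.snapshot("scene")[195:325,220:440]
cv2.imwrite("pics/scz2.png",cv2.resize(b,None,fx=3.6,fy=3.6,interpolation=cv2.INTER_CUBIC))
E
```

```text
3.98 heater [[ 0.0288 -0.0373  0.0561]] psi -0.1301 F [ -6.2 -38.1   0.6] M [-5.46  1.01 -0.76] gap 0.495 q6 -0.06
```

View pics/scz2.png

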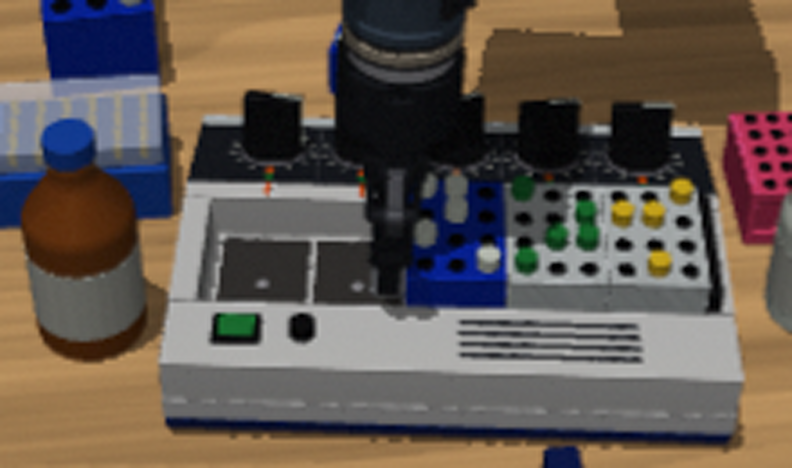

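The scene view shows the three blocks touching and against the stop at the right of the picture (~(710,250)), with blue at (455,240). The tool stopped moving while the force rose to 38 N. Backing off now.

>>> send_rows(commands=[{"delta_pos": [-0.1, -1.0, 0], "yaw": 0}, {"delta_pos": [-0.1, -1.0, 0], "yaw": 0}, {"delta_pos": [0, 0, 5], "yaw": 0}, {"delta_pos": [0, 0, 5], "yaw": 0}, {"delta_pos": [0, 0, 3], "yaw": 0}, {"delta_pos": [0, 0, 0], "yaw": 0}], grip=0.43)

```text
t: 4.82
tcp_pos: [0.5917, -0.0468, 0.1865]
tool_rot: [0.752, 0.659, -0.006, 0.014]
force: [-0.4, 0.6, 0.7]
finger_gap: 0.283
```

```bash
python3 st.py; python3 -c "
from h import *
print(manip.sense()['tool_rot'])"
```

```text
4.83 heater [[ 0.0258 -0.0536  0.1865]] psi -0.1325 F [-0.4  0.6  0.7] M [ 0.04  0.   -0.01] gap 0.283 q6 -0.11
[ 0.75228395  0.65866464 -0.00596293  0.01393532]
```

>>> send_rows(commands=[{"delta_pos": [-2.1, 1.4, 0], "yaw": 0.14}, {"delta_pos": [-2.1, 1.4, 0], "yaw": 0.14}, {"delta_pos": [-2.1, 1.4, 0], "yaw": 0.14}, {"delta_pos": [-2.1, 1.4, 0], "yaw": 0.14}, {"delta_pos": [-2.1, 1.4, -1], "yaw": 0.14}, {"delta_pos": [0, 0, -1], "yaw": 0}, {"delta_pos": [0, 0, 0], "yaw": 0}])

```text
t: 5.7
tcp_pos: [0.4776, 0.0305, 0.157]
tool_rot: [0.471, 0.882, -0.002, 0.006]
force: [-0.1, -0.4, 0.6]
finger_gap: 0.285
```

```bash
python3 st.py;python3 - <<'E'
from h import *
a=manip.snapshot("scene")[195:325,220:440]
cv2.imwrite("pics/scz3.png",cv2.resize(a,None,fx=3.6,fy=3.6,interpolation=cv2.INTER_CUBIC))
E
```

```text
5.7 heater [[-0.0981  0.007   0.157 ]] psi 0.5901 F [-0.1 -0.4  0.6] M [ 0.01 -0.04  0.06] gap 0.285 q6 -0.75
```

View pics/scz3.png

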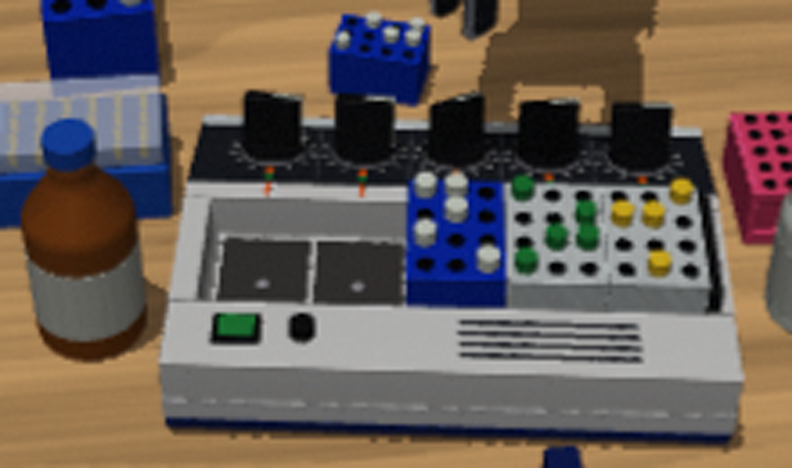

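The blocks are tight and square, with blue at (457,240) behind knob 3 (bar at (457,130), still in its starting position). Now aligning over knob 3.

>>> send_rows(commands=[{"delta_pos": [0.9, -0.5, -1.5], "yaw": -0.015}, {"delta_pos": [0, 0, -1.7], "yaw": 0}, {"delta_pos": [0, 0, 0], "yaw": 0}])

```text
t: 6.12
tcp_pos: [0.4911, 0.0238, 0.1246]
tool_rot: [0.48, 0.877, -0.001, 0.008]
force: [-0.6, 0.5, 0.3]
finger_gap: 0.282
```

```bash
python3 st.py
```

```text
6.12 heater [[-0.0838  0.0022  0.1246]] psi 0.5699 F [-0.6  0.5  0.3] M [0.04 0.01 0.01] gap 0.282 q6 -0.74
```

>>> send_rows(commands=[{"delta_pos": [-0.4, 0.1, 0], "yaw": 0.01}, {"delta_pos": [0, 0, -1], "yaw": 0}, {"delta_pos": [0, 0, 0], "yaw": 0}])

```text
t: 6.5
tcp_pos: [0.4886, 0.0242, 0.1153]
tool_rot: [0.476, 0.88, -0.001, 0.01]
force: [0.8, 0.6, 0.9]
finger_gap: 0.285
```

```bash
python3 st.py;python3 - <<'E'
from h import *
a=manip.snapshot("top")[200:275,245:365]
cv2.imwrite("pics/t4.png",cv2.resize(a,None,fx=6.5,fy=6.5,interpolation=cv2.INTER_CUBIC))
E
```

```text
6.5 heater [[-0.0863  0.0023  0.1153]] psi 0.5792 F [0.8 0.6 0.9] M [0.04 0.05 0.01] gap 0.285 q6 -0.75
```

View pics/t4.png

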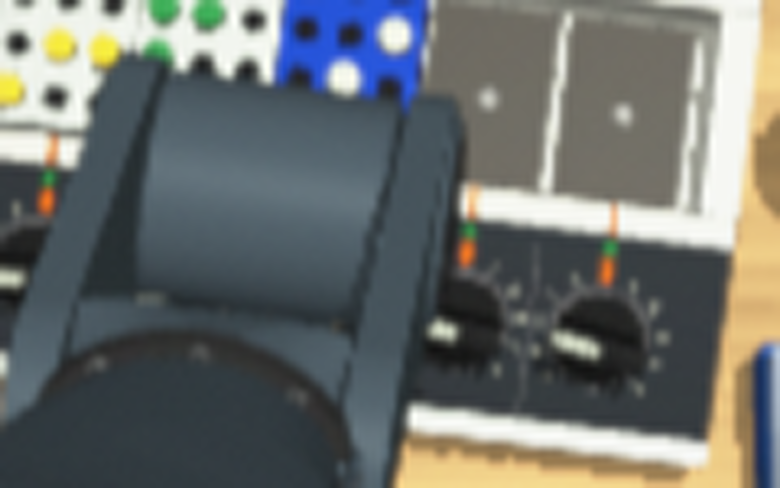

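The arm hides knob 3 in the top view; the other knobs are as they were. I'm descending on the computed pose and watching the force.

>>> send_rows(commands=[{"delta_pos": [-0.1, 0, -1.3], "yaw": 0}, {"delta_pos": [0, 0, 0], "yaw": 0}])

```text
t: 6.8
tcp_pos: [0.4879, 0.0242, 0.1021]
tool_rot: [0.476, 0.88, -0.0, 0.011]
force: [0.8, -0.6, -0.5]
finger_gap: 0.286
```

```bash
python3 st.py
```

```text
6.8 heater [[-0.087   0.0022  0.1021]] psi 0.5794 F [ 0.8 -0.6 -0.5] M [0.02 0.02 0.02] gap 0.286 q6 -0.74
```

>>> send_rows(commands=[{"delta_pos": [0, 0, -1.2], "yaw": 0}, {"delta_pos": [0, 0, -1.1], "yaw": 0}, {"delta_pos": [0, 0, 0], "yaw": 0}])

```text
t: 7.18
tcp_pos: [0.4878, 0.0243, 0.0771]
tool_rot: [0.476, 0.88, -0.0, 0.01]
force: [-0.2, -0.2, 0.2]
finger_gap: 0.285
```

```bash
python3 st.py;python3 - <<'E'
from h import *
a=manip.snapshot("scene")[195:270,265:395]
cv2.imwrite("pics/s5.png",cv2.resize(a,None,fx=6,fy=6,interpolation=cv2.INTER_CUBIC))
E
```

```text
7.17 heater [[-0.0871  0.0022  0.0771]] psi 0.5794 F [-0.2 -0.2  0.2] M [ 0.    0.05 -0.01] gap 0.285 q6 -0.74
```

View pics/s5.png

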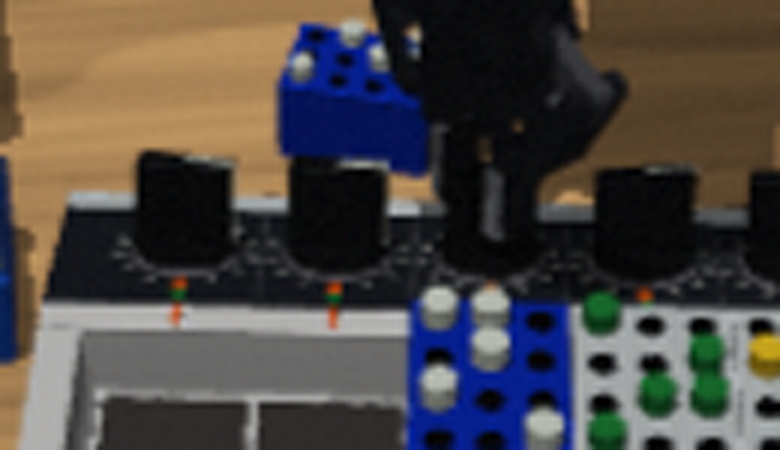

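The fingers straddle knob 3 at (490,210) with clear space to both neighbours, and there is no contact force. Turning clockwise in stages.

>>> send_rows(commands=[{"delta_pos": [0, 0, 0], "yaw": -0.12}, {"delta_pos": [0, 0, 0], "yaw": -0.12}, {"delta_pos": [0, 0, 0], "yaw": -0.12}, {"delta_pos": [0, 0, 0], "yaw": -0.12}, {"delta_pos": [0, 0, 0], "yaw": -0.12}, {"delta_pos": [0, 0, 0], "yaw": -0.12}])

```text
t: 7.98
tcp_pos: [0.4896, 0.025, 0.0783]
tool_rot: [0.762, 0.647, -0.003, 0.012]
force: [-1.1, -1.9, 1.2]
finger_gap: 0.287
```

```bash
python3 st.py
```

```text
7.97 heater [[-0.0854  0.0032  0.0783]] psi -0.163 F [-1.1 -1.9  1.2] M [-0.28  0.22  0.04] gap 0.287 q6 0.03
```

>>> send_rows(commands=[{"delta_pos": [-0.2, 0, -0.1], "yaw": -0.12}, {"delta_pos": [0, 0, 0], "yaw": -0.12}, {"delta_pos": [0, 0, 0], "yaw": -0.12}, {"delta_pos": [0, 0, 0], "yaw": -0.12}, {"delta_pos": [0, 0, 0], "yaw": -0.12}, {"delta_pos": [0, 0, 0], "yaw": -0.12}])

```text
t: 8.72
tcp_pos: [0.4863, 0.0247, 0.0788]
tool_rot: [0.945, 0.327, -0.009, 0.01]
force: [-1.4, 0.6, 1.8]
finger_gap: 0.281
```

```bash
python3 st.py
```

```text
8.72 heater [[-0.0887  0.0025  0.0788]] psi -0.904 F [-1.4  0.6  1.8] M [0.04 0.21 0.09] gap 0.281 q6 0.78
```

>>> send_rows(commands=[{"delta_pos": [0.1, 0, -0.1], "yaw": -0.12}, {"delta_pos": [0, 0, 0], "yaw": -0.12}, {"delta_pos": [0, 0, 0], "yaw": -0.12}, {"delta_pos": [0, 0, 0], "yaw": -0.12}, {"delta_pos": [0, 0, 0], "yaw": -0.12}, {"delta_pos": [0, 0, 0], "yaw": -0.12}])

```text
t: 9.48
tcp_pos: [0.483, 0.0268, 0.0795]
tool_rot: [0.999, -0.038, -0.015, 0.004]
force: [-0.2, 2.1, 2.0]
finger_gap: 0.286
```

```bash
python3 st.py
```

```text
9.47 heater [[-0.0922  0.004   0.0795]] psi -1.6467 F [-0.2  2.1  2. ] M [0.37 0.05 0.  ] gap 0.286 q6 1.49
```

>>> send_rows(commands=[{"delta_pos": [0.4, -0.1, 0], "yaw": -0.06}, {"delta_pos": [0, 0, 0], "yaw": 0}])

```text
t: 9.72
tcp_pos: [0.4838, 0.0272, 0.0797]
tool_rot: [0.997, -0.069, -0.018, 0.003]
force: [0.1, 0.0, -0.2]
finger_gap: 0.283
```

```bash
python3 st.py
```

```text
9.72 heater [[-0.0915  0.0046  0.0797]] psi -1.7085 F [ 0.1  0.  -0.2] M [ 0.04 -0.08 -0.03] gap 0.283 q6 1.55
```

>>> send_rows(commands=[{"delta_pos": [0.2, -0.2, 0], "yaw": 0}, {"delta_pos": [0, 0, 0], "yaw": 0}, {"delta_pos": [0, 0, 0], "yaw": 0}, {"delta_pos": [0, 0, 0], "yaw": 0}, {"delta_pos": [0, 0, 0], "yaw": 0}], grip=0.9, force=25)

```text
t: 10.35
tcp_pos: [0.487, 0.0284, 0.0805]
tool_rot: [0.997, -0.07, -0.017, -0.0]
force: [-1.4, 2.1, 0.7]
finger_gap: 0.146
```

```bash
python3 st.py
```

```text
10.35 heater [[-0.0885  0.0062  0.0805]] psi -1.71 F [-1.4  2.1  0.7] M [ 0.18  0.01 -0.04] gap 0.146 q6 1.54
```

>>> send_rows(commands=[{"delta_pos": [0, 0, 0], "yaw": 0}, {"delta_pos": [0, 0, 0], "yaw": 0}, {"delta_pos": [0, 0, 0], "yaw": 0}], grip=0.43)

```text
t: 10.72
tcp_pos: [0.4886, 0.0273, 0.0809]
tool_rot: [0.997, -0.069, -0.015, 0.0]
force: [-0.4, -0.5, 0.4]
finger_gap: 0.289
```

>>> send_rows(commands=[{"delta_pos": [0, 0, 1.5], "yaw": 0}, {"delta_pos": [0, 0, 2], "yaw": 0}, {"delta_pos": [0, 0, 4], "yaw": 0}, {"delta_pos": [0, 0, 5], "yaw": 0}, {"delta_pos": [-1, -4, 2], "yaw": 0.1}, {"delta_pos": [-1, -6, 0], "yaw": 0.1}, {"delta_pos": [-1, -6, 0], "yaw": 0.1}, {"delta_pos": [-1, -6, 0], "yaw": 0.1}, {"delta_pos": [-1, -6, 0], "yaw": 0}, {"delta_pos": [0, 0, 0], "yaw": 0}])

```text
t: 11.98
tcp_pos: [0.4382, -0.262, 0.2419]
tool_rot: [0.99, 0.139, -0.007, 0.009]
force: [-0.9, 0.0, -0.2]
finger_gap: 0.286
```

```bash
python3 st.py;python3 - <<'E'
from h import *
I=manip.snapshot("top"); cv2.imwrite("pics/topf.png",I)
a=I[160:275,230:400]
cv2.imwrite("pics/topfz.png",cv2.resize(a,None,fx=4.7,fy=4.7,interpolation=cv2.INTER_CUBIC))
E
```

```text
11.97 heater [[-0.096  -0.2882  0.2419]] psi -1.2919 F [-0.9  0.  -0.2] M [0.01 0.01 0.02] gap 0.286 q6 0.56
```

View pics/topfz.png

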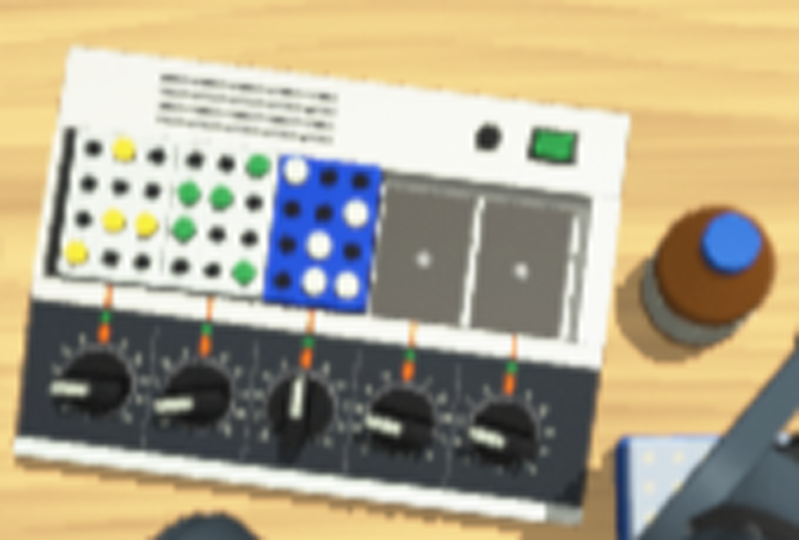

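Blocks are tight, with blue behind knob 3. Knob 3's pointer runs (296,417)→(300,378), towards the mark at (307,355); the other knobs look unchanged. Now I'll measure the angle.

Run:
```python
from h import *
h=np.load("h.npy"); C,s=np.cos(np.radians(15)),np.sin(np.radians(15))
I=cv2.imread("pics/topf.png"); A=cv2.imread("pics/top0.png")
zs=np.array([-s,0,C]); xs=np.array([C,0,s])
def val(img,i):
    o=np.array([-.08,.127-.062*i,.058])+.042*zs
    c=proj("top",h2w(h,o))[0]; ex=proj("top",h2w(h,o+.02*xs))[0]-c; ey=proj("top",h2w(h,o+[0,.02,0]))[0]-c
    x0,y0=np.round(c).astype(int)-9; w=cv2.resize(img[y0:y0+19,x0:x0+19],None,fx=8,fy=8,interpolation=cv2.INTER_CUBIC).min(2).astype(float)
    yy,xx=np.mgrid[:w.shape[0],:w.shape[1]]; P=np.c_[(xx.ravel()+.5)/8-.5+x0,(yy.ravel()+.5)/8-.5+y0]
    q=np.linalg.solve(np.c_[ex,ey],(P-c).T).T
    m=(w.ravel()>95)&(np.hypot(*q.T)<1.1); W=w.ravel()[m]-60; q=q[m]
    mu=np.average(q,axis=0,weights=W); ev,V=np.linalg.eigh(np.cov(q.T,aweights=W)); d=V[:,1]*np.sign(V[:,1]@mu)
    return 2.356-np.arctan2(d[1],d[0]),(mu*20).round(1)
for i in range(5): print(i+1,val(A,i),val(I,i))
D=cv2.absdiff(A,I).max(2); m=cv2.morphologyEx((D>50).astype(np.uint8),cv2.MORPH_OPEN,np.ones((2,2)))
n,_,st,_=cv2.connectedComponentsWithStats(m); print([tuple(r) for r in st[1:] if r[4]>6])
```

```text
1 (np.float64(0.7447559314604968), array([ 2.1, 11.9])) (np.float64(0.7439227909364623), array([ 2.1, 11.9]))
2 (np.float64(0.703457155350226), array([-0.3, 11.2])) (np.float64(0.729439908738821), array([-0.3, 11.1]))
3 (np.float64(0.27439509744887713), array([-4.7,  8.7])) (np.float64(2.583986189967533), array([10.1,  1.8]))
4 (np.float64(1.0211964816117534), array([ 2.4, 11. ])) (np.float64(1.0324901920375038), array([ 2.3, 10.9]))
5 (np.float64(1.0442829612544227), array([ 2.2, 11.1])) (np.float64(1.0470758206900068), array([ 2.1, 10.9]))
[(np.int32(243), np.int32(189), np.int32(13), np.int32(31), np.int32(224)), (np.int32(255), np.int32(191), np.int32(5), np.int32(4), np.int32(19)), (np.int32(261), np.int32(191), np.int32(6), np.int32(5), np.int32(24)), (np.int32(269), np.int32(193), np.int32(5), np.int32(4), np.int32(11)), (np.int32(266), np.int32(193), np.int32(46), np.int32(35), np.int32(1032)), (np.int32(311), np.int32(196), np.int32(27), np.int32(35), np.int32(719)), (np.int32(205), np.int32(204), np.int32(410), np.int32(276), np.int32(43422)), (np.int32(253), np.int32(206),
[... 588 characters left out ...]
 np.int32(4), np.int32(4), np.int32(13)), (np.int32(564), np.int32(365), np.int32(13), np.int32(13), np.int32(100)), (np.int32(292), np.int32(391), np.int32(36), np.int32(36), np.int32(354)), (np.int32(618), np.int32(396), np.int32(22), np.int32(13), np.int32(161)), (np.int32(304), np.int32(425), np.int32(5), np.int32(2), np.int32(10)), (np.int32(337), np.int32(428), np.int32(4), np.int32(4), np.int32(10)), (np.int32(331), np.int32(439), np.int32(25), np.int32(41), np.int32(649)), (np.int32(277), np.int32(458), np.int32(2), np.int32(4), np.int32(8)), (np.int32(279), np.int32(466), np.int32(3), np.int32(5), np.int32(11)), (np.int32(286), np.int32(476), np.int32(5), np.int32(4), np.int32(14))]
```

The principal-axis fit disagrees with the eye reading (about 2.34) and is offset on the other knobs too. I'll check it with a line fit and a zoomed overlay.

Run:
```python
from h import *
h=np.load("h.npy"); C,s=np.cos(np.radians(15)),np.sin(np.radians(15)); zs=np.array([-s,0,C]); xs=np.array([C,0,s])
I=cv2.imread("pics/topf.png"); out=[]
for i in (1,2,3):
    o=np.array([-.08,.127-.062*i,.058])+.042*zs
    c=proj("top",h2w(h,o))[0]; ex=proj("top",h2w(h,o+.02*xs))[0]-c; ey=proj("top",h2w(h,o+[0,.02,0]))[0]-c
    if i==2:
        # rowwise centroid of white pointer
        x0,y0=np.round(c).astype(int); pts=[]
        for r in range(y0-10,y0+6):
            row=np.clip(I[r,x0-6:x0+7].min(1).astype(float)-70,0,None)
            print(r,row.astype(int).tolist(), round((row*np.arange(x0-6,x0+7)).sum()/max(row.sum(),1),2))
        print("c",c,"ex",ex,"ey",ey)
        x1,y1=x0-14,y0-20; a=cv2.resize(I[y1:y1+36,x1:x1+30],None,fx=16,fy=16,interpolation=cv2.INTER_NEAREST)
        f=lambda p:tuple(int(v) for v in (np.array(p)-[x1,y1]+.5)*16)
        cv2.line(a,f(c),f(c+1.5*ex),(0,255,0),1); cv2.imwrite("pics/k3.png",a)
```

```text
239 [15, 0, 11, 14, 12, 7, 26, 32, 11, 31, 27, 26, 36] 294.59
240 [29, 16, 18, 6, 0, 0, 48, 43, 0, 16, 20, 25, 16] 293.2
241 [21, 19, 0, 0, 0, 28, 111, 48, 0, 0, 0, 10, 17] 292.81
242 [23, 0, 0, 0, 0, 51, 144, 44, 0, 0, 0, 0, 5] 292.57
243 [13, 0, 0, 0, 0, 55, 148, 36, 0, 0, 0, 0, 0] 292.62
244 [0, 0, 0, 0, 0, 70, 147, 24, 0, 0, 0, 0, 0] 292.81
245 [0, 0, 0, 0, 0, 81, 134, 16, 0, 0, 0, 0, 0] 292.72
246 [0, 0, 0, 0, 5, 97, 116, 8, 0, 0, 0, 0, 0] 292.56
247 [0, 0, 0, 0, 12, 106, 106, 4, 0, 0, 0, 0, 0] 292.45
248 [0, 0, 0, 0, 0, 63, 62, 0, 0, 0, 0, 0, 0] 292.5
249 [0, 0, 0, 0, 0, 0, 0, 0, 0, 0, 0, 0, 0] 0.0
250 [0, 0, 0, 0, 0, 0, 0, 0, 0, 0, 0, 0, 0] 0.0
251 [0, 0, 0, 0, 0, 0, 0, 0, 0, 0, 0, 0, 0] 0.0
252 [0, 0, 0, 0, 0, 0, 0, 0, 0, 0, 0, 0, 4] 299.0
253 [0, 0, 0, 0, 0, 0, 0, 0, 0, 0, 0, 1, 34] 298.97
254 [0, 0, 0, 0, 0, 0, 0, 0, 0, 0, 0, 0, 32] 299.0
c [292.78665744 248.65811852] ex [ 0.78278507 -7.11850537] ey [-7.1578336  -0.84141669]
```

View pics/k3.png

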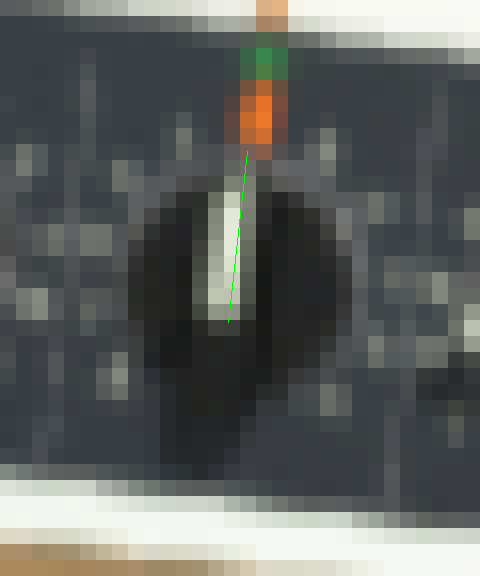

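Run:
```python
from h import *
A=cv2.imread("pics/top0.png");I=cv2.imread("pics/topf.png"); D=cv2.absdiff(A,I).max(2)
for n,(x0,y0,x1,y1) in dict(jar=(195,190,230,226),pink=(170,226,230,266),white=(130,198,174,264),bottle=(362,200,398,238),plate=(430,180,475,232),smallblue=(288,285,325,318)).items():
    d=D[y0:y1,x0:x1]; print(n,(d>50).sum(),d.max())
B=cv2.imread("pics/scene0.png");J=manip.snapshot("scene");E=cv2.absdiff(B,J).max(2)
for n,(x0,y0,x1,y1) in dict(tipbox=(215,213,270,258),largeblue=(228,168,266,216),smallblue=(308,195,345,224),bottle=(224,228,264,296)).items():
    d=E[y0:y1,x0:x1]; print(n,(d>50).sum(),d.max())
cv2.imwrite("pics/scf.png",J)
```

```text
jar 0 6
pink 0 6
white 0 7
bottle 3 145
plate 369 172
smallblue 922 191
tipbox 48 84
largeblue 356 92
smallblue 210 149
bottle 0 8
```

View pics/scf.png

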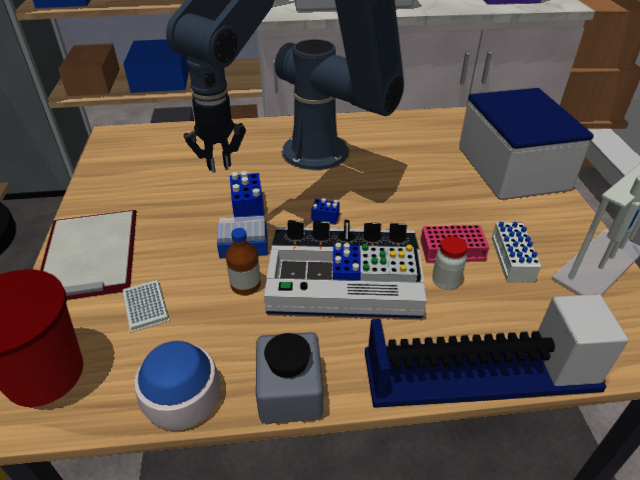

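The scene view shows everything else where it stood: tip box (243,235), bottle (243,265), jar (449,262), plate (146,305), and both spare blue blocks. The differences there are arm shadow or the arm itself. The robot is touching nothing, so I'm handing in.

```bash
python3 -c "
from station import manip
print(manip.sense()['t'], manip.sign_off())"
```

```text
the job is handed in; nothing more can be done
12.075 None
```

The job is done and handed in at 12.1 s of the 61 s allowed. I pushed the three blocks together against the black stop; from the stop they stand yellow, green, blue. Blue is third, so I turned knob 3 clockwise to its orange mark.

**Last checks:**
- **Blocks:** both cameras show no gap between them. At the end of the push the tool stopped moving while the force rose to 38 N. They look square behind knobs 1 to 3; I judged that by eye.
- **Knob 3:** the pointer lines up with the mark to about 0.01 rad, reading about 2.35 against 2.356. The final grip was square to within 0.002 rad of the heater's measured direction.
- **Other knobs and bystanders:** knobs 1, 4 and 5 read the same before and after. Knob 2 differed by 0.026 rad, which I take as image noise because nothing visible changed there. The jar, bottle and two racks show no real change. The arm or its shadow crossed the microplate and tip box, so I only checked those by eye.

**Disagreements:** An automatic pointer fit gave 2.58 for knob 3. I rejected it because it also read high on the other knobs, probably from nearby bright ticks; a row-by-row line fit and the zoomed picture agreed with the mark. The grip also settled about 3 mm to the left of where I had computed knob 3, and the push ended about 2 mm further left than computed. That suggests my measured heater position was slightly off along its length.

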